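# Feed the sample carriage along the guide fence with the push stick

## Task

Pick up the hook-ended push stick from the rubber mat and use it to feed the aluminium sample carriage along the fence of the grey guide plate until it is home against the end stop, keeping the carriage snug against the fence all the way. Do not touch the carriage with the gripper. Then lay the push stick back down flat on the mat and let go of it.

Things in the scene. Friction and masses are not known exactly. Their poses are not given: they have to be found in the camera images.
- push_stick_grip (a point): Centre of the raised grip (80 long, 22 wide, 48 high) of the white plastic push stick, 24 above its underside. x: along the stick to its hooked end, y left, z up. Bar 22 wide, 28 high, x -130 to 105; cross-piece with flat push face at x 120 (y -36 to 4); on its left a lip, y 4 to 14, reaches x 156, so face and lip cup a block's corner. All in mm; 0.15 kg. A plain straight bar is not it.
- carriage_center (a point): Centre (half-way up) of the loose aluminium sample carriage, a block with a round polished steel disc in its top: 70 mm across the lane (x), 80 mm along it (y), 35 mm high, 0.3 to 0.55 kg, axes nearly parallel to the guide's. It stands on the guide plate 3 to 6 mm off the fence. A like block without the steel disc, on the bench, is a spare.
- guide: Fixed feed guide; origin on the bench, z up, feed along +y. In mm: grey plate x -90 to 100, y -200 to 170, 10 thick. Aluminium fence along y (-190 to 170), face at x 55, top 35 above the bench. End stop across the lane: face at y 150, top at 48. Lane open on the -x side. Carriage home: centre at x 20, y 110, 27.5 above the bench.
- mat: Flat dark rubber mat fixed to the bench, 300 mm (its x) by 110 mm (its y), 3 mm thick; origin under its centre, on the bench. The push stick lies on it.
Things that resemble listed ones, but are neither listed nor needed, are in the scene too. What is shaped like the part that bears carriage_center but green or orange is not meant.

How it is judged (in metres and radians):
On the way, in this order (a step that is already met when the one before it is completed fails the run):
1. the push stick is pushing the carriage, more than half-way along the fence (y of carriage_center in the frame of guide above 0.04 m and contact force between push_stick and carriage above 0.1 N), for 0.02 s.
2. the carriage is home: within 10 mm of the end stop and of the fence (y of carriage_center in the frame of guide above 0.1 m and x of carriage_center in the frame of guide above 0.01 m), for 0.1 s.
At the end, for the whole second after the job is handed in: The carriage rests flat within 10 mm of the end stop and of the fence, square within 10 degrees; the push stick lies flat and still on the mat, its grip centre within 100 mm of the mat's centre lengthwise and 55 mm across (all of step 2 and y of carriage_center in the frame of guide below 0.12 m and x of carriage_center in the frame of guide below 0.03 m and angle between the y axis of carriage_center and the y axis of guide, either way round below 0.175 rad and angle between carriage_center's own z axis and vertical below 0.1 rad and linear speed of each of carriage, push_stick below 0.01 m/s and x of push_stick_grip in the frame of mat between -0.1 and 0.1 m and y of push_stick_grip in the frame of mat between -0.055 and 0.055 m and z of push_stick_grip in the frame of mat below 0.037 m and angle between push_stick_grip's own z axis and vertical below 0.17 rad); the robot touches nothing.
It fails at once if the gripper or arm touches the carriage (contact force between any of the fingers, the arm and carriage above 0.5 N).
It fails at once if the carriage comes more than 15 mm away from the fence (x of carriage_center in the frame of guide below 0.005 m).
It fails at once if the carriage is tipped or lifted (angle between carriage_center's own z axis and vertical above 0.2 rad or z of carriage_center in the frame of guide above 0.04 m).
It also fails if it takes over 54 s, if anything falls off the work surface, if the arm or the gripper's body presses on something with over 40 N, if the wrist force passes 120 N, or if a joint passes its speed limit or range.

## Robot

A 6-joint arm with a two-finger parallel gripper is mounted at the origin on the work surface. World frame = base frame: x ahead of the robot, y to its left, z up, the work surface at z = 0. Lengths are in m, angles in degrees, forces in N, time in s.
With the tool pointing down it reaches from about 0.4 to 0.825 m from the base axis. Payload 7 kg.
Tool frame: the origin (TCP) lies midway between the tips of the shut fingers; the grasp point (between the pads) lies 19 mm behind it; z points along the fingers, y is the direction in which the jaws open and shut (so a half turn about z gives the same grasp; the last joint's range is limited). The gripper opens to 88 mm and grips with 3 to 60 N. Pads are 19 mm wide; open, the fingers measure 130 mm over their backs; the gripper's body (78 mm by 193 mm) begins 47 mm behind the grasp point.
Start: joints at [-54.368, 20.546, 0.682, 0, -70.136, -16.507], TCP at [0.221, -0.638, 0.227] pointing down, gripper open.
Joint ranges: [-176.03, 176.03], [-82.01, 121.73], [-58.28, 71.71], [-173.87, 95.51], [-174.79, -0.11], [-173.66, 173.66]. Speed limits (degrees/s): [136.94, 136.94, 172.46, 180, 180, 180].

## Interface

Orientations are given as a 3x3 rotation matrix whose columns are the frame's x, y, z axes.
In Python, from rig import robot gives the robot as it stands. Calls block until the motion is done:
- robot.goto(position, orientation): joint-space move of the TCP to a pose.
- robot.servo_line(position, ori=None, speed=0.15): straight line of the TCP; ori=None keeps the orientation; speed is the mean speed in m/s.
- robot.movej(angles): joint-space move.
- robot.move_gripper(opening): opening from 0.0 (shut) to 1.0 (fully open); the grip force is fixed at half the most; returns when the fingers have stopped.
- robot.dwell(seconds).
- robot.ik(position, orientation): joint angles nearest the present ones, or None.
- robot.grab_frame(name): name is "scene" or "top"; returns (picture, depth): 400x640x3 uint8, red, green, blue; 400x640 float32, m along the optical axis (not along the pixel's ray), 0 where there is no reading.
- robot.camera_info(name): a dict with "vfov" (degrees; the focal length in pixels is half the picture's height over the tangent of half this angle, whatever the lens; pixels are square), "cx", "cy" (the principal point, pixels), "k1" (the pictures are not rectified: a ray, as slopes to the right and down, at radius r is drawn at 1 + k1 r^2 times it, then the intrinsics apply), "view" (4x4, takes a point from world to camera coordinates). Camera axes: x right, y down, z forward; pixel columns grow to the right and rows downward; lengths in m; the calibration is good to about 2 mm. A picture is of the moment at which its call begins. camera_info takes no time and is no camera call.
A pose or a line that the arm cannot do raises robot.Unreachable and nothing moves.
- robot.job_done(): hands the job in, once; it reports no verdict.
Readings, each from a call of its own:
- robot.read_t(): time.
- robot.read_qpos(): joint angles.
- robot.read_qvel(): joint speeds.
- robot.read_effort(): joint torques, N m.
- robot.read_position(): TCP position.
- robot.read_tcp_rot(): TCP orientation.
- robot.read_force(): force on the tool from outside, world axes, zero at the start.
- robot.read_ft_torque(): the same for the moment, N m.
- robot.read_grip_width(): opening from 0.0 (shut) to 1.0 (fully open).
Only numpy, scipy, OpenCV 4.12 (cv2) and the standard library are available. Lean on these libraries where they do the work, as an engineer would, in place of code of your own. Each camera call takes 0.05 s, during which the arm holds its last target.

## Working session

There is one attempt and no reset: what is moved stays moved. The work goes in short steps, each a Python script; the robot and the scene stay as the last script left them, time stands still between calls to the robot, and variables do not carry over. Pictures are saved under pics/ and viewed, and the job is handed in when it is done.

```bash
mkdir -p pics; ls
python3 - <<'E'
from rig import robot
import cv2,numpy as np
for n in ("scene","top"):
    p,d=robot.grab_frame(n)
    cv2.imwrite(f"pics/{n}0.png",p[:,:,::-1]); np.save(f"{n}0.npy",d); 
    print(n,robot.camera_info(n),(d==0).mean())
print(robot.read_t(),robot.read_tcp_rot())
E
```

```text
pics
scene {'vfov': 45.2135562946967, 'cx': 329.0784164053331, 'cy': 204.6928357687925, 'k1': 0.022230918967032096, 'view': array([[ 0.58728158,  0.80920883,  0.01677534, -0.26168624],
       [ 0.55883031, -0.39040264, -0.7316382 , -0.22645312],
       [-0.58549896,  0.43905221, -0.68148671,  1.66922989],
       [ 0.        ,  0.        ,  0.        ,  1.        ]])} 0.00405859375
top {'vfov': 57.662275012575854, 'cx': 316.39759233726494, 'cy': 200.28633320241923, 'k1': 0.029091469276327418, 'view': array([[ 0.00359009, -0.99988905, -0.01445649, -0.02477648],
       [-0.99844298, -0.0027794 , -0.05571253,  0.45253356],
       [ 0.05566617,  0.01463399, -0.99834219,  0.98491993],
       [ 0.        ,  0.        ,  0.        ,  1.        ]])} 0.003953125
0.1 [[-9.44843054e-01 -3.27522822e-01 -6.35992255e-04]
 [-3.27523401e-01  9.44842103e-01  1.34995783e-03]
 [ 1.58770262e-04  1.48380062e-03 -9.99998887e-01]]
```

View pics/scene0.png

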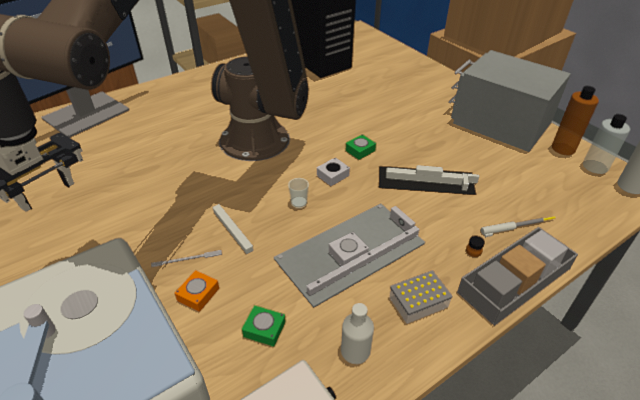

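View pics/top0.png

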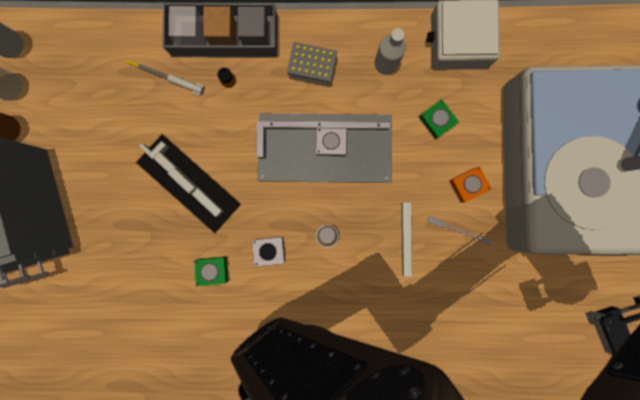

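The top view shows the guide plate at about (257–392, 115–182) with the fence along its upper edge and the end stop at its left. The carriage is at (331,140). The stick lies on the mat at about (185,183), hook towards (148,150). The spare is at (268,251), and the plain bar (406,238) is a decoy. Next I'll enlarge and measure.

```bash
cat > h.py <<'E'
import numpy as np,cv2
from rig import robot
def K(i):
    f=200/np.tan(np.radians(i['vfov'])/2); return f,i['cx'],i['cy']
def undist(i,uv):
    f,cx,cy=K(i); uv=np.asarray(uv,float).reshape(-1,1,2)
    return cv2.undistortPoints(uv,np.array([[f,0,cx],[0,f,cy],[0,0,1.]]),np.array([i['k1'],0,0,0.])).reshape(-1,2)
def onplane(name,uv,z):
    i=robot.camera_info(name); s=undist(i,uv); V=i['view'];R=V[:3,:3];t=V[:3,3]
    d=np.c_[s,np.ones(len(s))]@R; o=-R.T@t
    return o+d*((z-o[2])/d[:,2])[:,None]
def cloud(name,d):
    i=robot.camera_info(name); v,u=np.mgrid[:400,:640]
    s=undist(i,np.c_[u.ravel(),v.ravel()]); V=i['view']
    p=np.c_[s,np.ones(len(s))]*d.reshape(-1,1)
    return ((p-V[:3,3])@V[:3,:3]).reshape(400,640,3)
def proj(name,P):
    i=robot.camera_info(name);f,cx,cy=K(i);V=i['view']
    return cv2.projectPoints(np.asarray(P,float).reshape(-1,3),cv2.Rodrigues(V[:3,:3])[0],V[:3,3],np.array([[f,0,cx],[0,f,cy],[0,0,1.]]),np.array([i['k1'],0,0,0.]))[0].reshape(-1,2)
E
python3 - <<'E'
import cv2
from h import *
p=cv2.imread('pics/top0.png')
cv2.imwrite('pics/topg.png',cv2.resize(p[95:200,240:410],None,fx=4.6,fy=4.6,interpolation=cv2.INTER_CUBIC))
cv2.imwrite('pics/tops.png',cv2.resize(p[125:240,130:250],None,fx=5,fy=5,interpolation=cv2.INTER_CUBIC))
c=cloud('top',np.load('top0.npy'))
# heights
for uv in [(300,165),(331,140),(325,150),(300,125),(262,140),(185,183),(175,175),(210,200),(150,150),(230,210),(100,300)]:
    print(uv,np.round(c[uv[1],uv[0]],4))
E
```

```text
(300, 165) [0.5503 0.0224 0.0107]
(331, 140) [ 0.6129 -0.0624  0.0431]
(325, 150) [ 0.5851 -0.0463  0.0469]
(300, 125) [0.656  0.0216 0.0342]
(262, 140) [0.6114 0.122  0.0492]
(185, 183) [0.4954 0.3246 0.0505]
(175, 175) [0.5166 0.3515 0.0507]
(210, 200) [0.4517 0.2642 0.029 ]
(150, 150) [0.5887 0.4326 0.0228]
(230, 210) [0.4255 0.2161 0.0035]
(100, 300) [ 0.1789  0.5673 -0.0018]
```

View pics/topg.png

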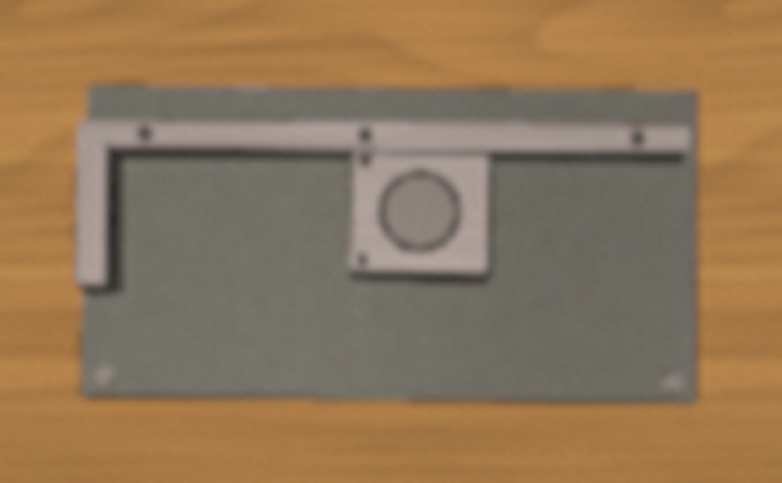

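View pics/tops.png

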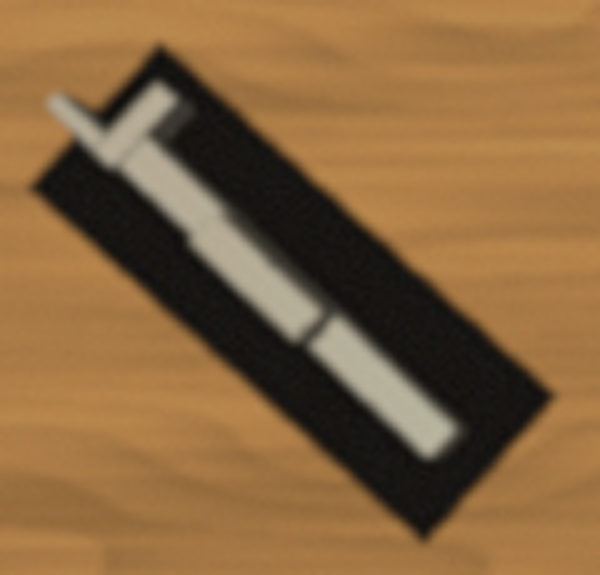

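The guide crop shows the fence on top, the end stop at left and the disc-topped carriage close to the fence. The stick crop shows the hook at upper left with the lip on the left side, as described.

```bash
cat > m.py <<'E'
from h import *
def rect(P):
    (c,wh,a)=cv2.minAreaRect(P.astype(np.float32)); b=cv2.boxPoints((c,wh,a)); return np.array(c),wh,b
def long_dir(b):
    e=[b[1]-b[0],b[2]-b[1]]; e=max(e,key=np.linalg.norm); return e/np.linalg.norm(e)
def blob(m,seed):
    n,l=cv2.connectedComponents(m.astype(np.uint8)); return l==l[seed[1],seed[0]]
def edgepts(m):
    cs,_=cv2.findContours(m.astype(np.uint8),cv2.RETR_EXTERNAL,cv2.CHAIN_APPROX_NONE)
    return max(cs,key=cv2.contourArea).reshape(-1,2).astype(float)
E
python3 - <<'E'
from m import *
p=cv2.imread('pics/top0.png');hsv=cv2.cvtColor(p,cv2.COLOR_BGR2HSV);H,S,V=cv2.split(hsv)
d=np.load('top0.npy')
# guide: everything non-wood
g=blob((S<70)[:, :]&(np.arange(640)>245)&(np.arange(640)<405)&(np.arange(400)[:,None]>100)&(np.arange(400)[:,None]<195),(300,165))
e=edgepts(g)
P=onplane('top',e,.01)[:,:2]; c,wh,b=rect(P);dr=long_dir(b);print('plate',c,wh,dr,np.degrees(np.arctan2(dr[1],dr[0])))
# mat
mm=blob(((V<70)|(S<70))&(np.arange(640)>125)&(np.arange(640)<250)&(np.arange(400)[:,None]>120)&(np.arange(400)[:,None]<240),(220,212))
vs=edgepts((V<70)&mm);c,wh,b=rect(onplane('top',vs,.003)[:,:2]);dr=long_dir(b);print('mat',c,wh,dr,np.degrees(np.arctan2(dr[1],dr[0])))
# stick
w=(V>110)&(S<70)&mm
sp=edgepts(w)
c_=cloud('top',d)
gm=w&(c_[:,:,2]>.042);ys,xs=np.nonzero(gm)
print('grip n',len(xs),xs.min(),xs.max(),ys.min(),ys.max())
c,wh,b=rect(onplane('top',edgepts(gm),.051)[:,:2]);dr=long_dir(b);print('grip',c,wh,np.degrees(np.arctan2(dr[1],dr[0])), onplane('top',np.c_[xs,ys],.051).mean(0), c_[gm].mean(0))
bm=w&(c_[:,:,2]>.025)&(c_[:,:,2]<.037); ys,xs=np.nonzero(bm)
allp=onplane('top',np.argwhere(w)[:,::-1],.031)
print('bar ext'); 
# carriage
cm=(V>120)&(S<60)&(c_[:,:,2]>.040)&(np.arange(640)>300)&(np.arange(640)<365)&(np.arange(400)[:,None]>110)&(np.arange(400)[:,None]<165)
ys,xs=np.nonzero(cm);print(len(xs))
c,wh,b=rect(onplane('top',edgepts(cm),.045)[:,:2]);print('carr',c,wh,b,c_[cm].mean(0))
# visual
o=p.copy();o[gm]=(0,0,255);o[cm]=(255,0,0);cv2.drawContours(o,[e.astype(int).reshape(-1,1,2)],-1,(0,255,0),1);cv2.drawContours(o,[vs.astype(int).reshape(-1,1,2)],-1,(0,255,255),1)
cv2.imwrite('pics/ov0.png',cv2.resize(o[95:245,120:410],None,fx=2.7,fy=2.7))
E
```

```text
plate [ 0.59974581 -0.04047316] (0.37112662196159363, 0.18701305985450745) [0.00666702 0.99997777] 89.618004
mat [0.50115323 0.33515513] (0.2968595325946808, 0.10533411055803299) [0.6604344  0.75088376] 48.66699
grip n 251 152 201 145 202
grip [0.50390363 0.33597019] (0.07771775871515274, 0.022244591265916824) 46.074028 [0.50421294 0.33665136 0.051     ] [0.50253214 0.33201441 0.06204665]
bar ext
686
carr [ 0.61094069 -0.06160169] (0.07919412851333618, 0.07054953277111053) [[ 0.5739174  -0.09956895]
 [ 0.64439523 -0.10274811]
 [ 0.647964   -0.02363443]
 [ 0.57748616 -0.02045527]] [ 0.60886013 -0.06116181  0.04943407]
```

View pics/ov0.png

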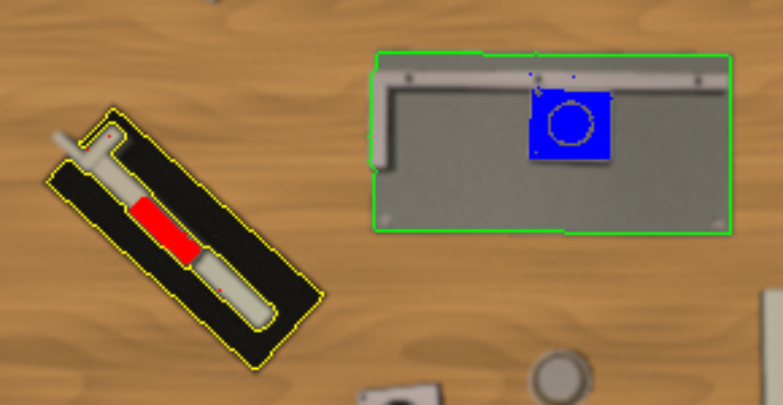

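Run:
```python
from m import *
p=cv2.imread('pics/top0.png');hsv=cv2.cvtColor(p,cv2.COLOR_BGR2HSV);H,S,V=cv2.split(hsv)
G=cv2.cvtColor(p,cv2.COLOR_BGR2GRAY).astype(float)
def edge_rows(cols,r0,r1,ch,sign):
    out=[]
    for u in cols:
        g=np.gradient(cv2.GaussianBlur(ch.astype(np.float64),(3,3),0)[:,u])[r0:r1]*sign
        k=np.argmax(g); 
        if 0<k<len(g)-1:
            den=g[k-1]-2*g[k]+g[k+1]; out.append((u,r0+k+0.5*(g[k-1]-g[k+1])/den))
    return np.array(out)
def fit(P):
    v=cv2.fitLine(P.astype(np.float32),cv2.DIST_HUBER,0,.0005,.0001).ravel();v=v[:2]*np.sign(v[1]),v[2:]; return v
for nm,cols,r0,r1,ch,s,z in [('plate low',range(270,385,3),172,192,S,1,.01),('fence low z35',list(range(270,312,2))+list(range(352,386,2)),124,134,G,-1,.035),('plate up',range(265,385,3),108,120,S,-1,.01),('carr low',range(320,343),148,160,G,-1,.045)]:
    e=edge_rows(cols,r0,r1,ch,s);d,c=fit(onplane('top',e,z)[:,:2]);a=np.degrees(np.arctan2(d[1],d[0]));print(nm,'ang',a,'x at y=-.04:',c[0]+d[0]/d[1]*(-.04-c[1]))
def edge_cols(rows,c0,c1,ch,s):
    e=edge_rows(rows,c0,c1,ch.T,s); return e[:,::-1]
for nm,rows,c0,c1,ch,s,z in [('stop face z48',range(132,152),260,270,G,-1,.048),('plate right',range(120,178,2),382,400,S,1,.01),('plate left',range(160,178),248,268,S,-1,.01),('carr right',range(132,150),338,352,G,-1,.045),('carr left',range(134,150),310,322,G,1,.045)]:
    e=edge_cols(rows,c0,c1,ch,s);P=onplane('top',e,z);print(nm,'y',np.median(P[:,1]),'x',np.median(P[:,0]))
w=(V>110)&(S<70)
tail=w.copy();tail[:, :200]=0;tail[:,224:]=0;tail[:195]=0;tail[220:]=0;tail=blob(tail,(210,202))
t=onplane('top',np.argwhere(tail)[:,::-1],.031)[:,:2]; print('tail',t.mean(0),len(t),np.degrees(np.arctan2(*np.subtract([.5042,.3366],t.mean(0))[::-1])))
c,wh,b=rect(t);print(c,wh,b)
```

```text
plate low ang 89.44991 x at y=-.04: 0.50538605
fence low z35 ang 89.32953 x at y=-.04: 0.6506922
plate up ang 89.3444 x at y=-.04: 0.69386154
carr low ang 88.4891 x at y=-.04: 0.57694966
stop face z48 y 0.1204287426693427 x 0.607614453779825
plate right y -0.2279499433218119 x 0.5978902943160078
plate left y 0.14041836679933367 x 0.5404447533377181
carr right y -0.10046687940752577 x 0.6111351047001963
carr left y -0.022899341755046442 x 0.6084332184448782
tail [0.4385804  0.26542385] 209 47.326037333137826
[0.43942273 0.26738364] (0.06926865875720978, 0.02270338498055935) [[0.4070871  0.25056684]
 [0.42331487 0.23468906]
 [0.47175837 0.28420043]
 [0.45553058 0.3000782 ]]
```

```bash
cat >> m.py <<'E'
GO=np.array([.5954,-.029]); GA=np.radians(-0.6)
def g2w(x,y): return GO+np.array([np.cos(GA)*x-np.sin(GA)*y,np.sin(GA)*x+np.cos(GA)*y])
def w2g(p): d=np.asarray(p)[:2]-GO; return np.array([np.cos(GA)*d[0]+np.sin(GA)*d[1],-np.sin(GA)*d[0]+np.cos(GA)*d[1]])
def R(deg,s=1):
    a=np.radians(deg);x=s*np.array([np.cos(a),np.sin(a),0]);z=np.array([0,0,-1.]);return np.c_[x,np.cross(z,x),z]
YAW=47.2; PK=np.array([.5042,.3364]); GY=90-.6
E
python3 - <<'E'
from m import *
for s in (1,-1):
    for pos,y in [((*PK,.01),YAW),((*PK,.15),YAW),((*g2w(-.014,-.21),.14),GY),((*g2w(-.011,-.21),.021),GY),((*g2w(-.011,-.05),.021),GY)]:
        q=robot.ik(np.array(pos),R(y,s));print(s,np.round(pos,3),None if q is None else np.round(q,1))
E
```

```text
1 [0.504 0.336 0.01 ] [ 52.2  26.6 -22.2   0.  -41.2  85. ]
1 [0.504 0.336 0.15 ] [ 52.2  17.5 -14.3   0.  -58.2  85. ]
1 [ 0.579 -0.239  0.14 ] None
1 [ 0.582 -0.239  0.021] None
1 [ 0.584 -0.079  0.021] [ 11.3  24.5 -23.9   0.  -41.5 168.1]
-1 [0.504 0.336 0.01 ] [ 52.2  26.6 -22.2   0.  -41.2 -95. ]
-1 [0.504 0.336 0.15 ] [ 52.2  17.5 -14.3   0.  -58.2 -95. ]
-1 [ 0.579 -0.239  0.14 ] [ -4.6  19.8 -12.3   0.  -57.8   4. ]
-1 [ 0.582 -0.239  0.021] [ -4.6  27.5 -18.6   0.  -44.    4. ]
-1 [ 0.584 -0.079  0.021] [ 11.3  24.5 -23.9   0.  -41.5 -11.9]
```

Run:
```python
from m import *
robot.goto(np.array([*PK,.13]),R(YAW,-1))
robot.servo_line(np.array([*PK,.010]),speed=.12)
print(robot.read_t(),robot.read_position(),robot.read_force())
robot.move_gripper(0.0)
print(robot.read_grip_width(),robot.read_force())
robot.servo_line(np.array([*PK,.15]),speed=.12)
print(robot.read_t(),robot.read_position(),robot.read_grip_width(),robot.read_force())
p,d=robot.grab_frame('scene');cv2.imwrite('pics/s1.png',p[:,:,::-1])
p,d=robot.grab_frame('top');cv2.imwrite('pics/t1.png',p[:,:,::-1]);np.save('t1.npy',d)
```

```text
4.8 [0.50462831 0.33684155 0.01072471] [-0.38143749  0.42852937  1.28101078]
0.2492998873702622 [0.14810921 0.55749795 0.00839472]
7.1583 [0.50378697 0.33602173 0.14908448] 0.24949022275250124 [-0.39331091 -1.24279569 -1.8706323 ]
```

View pics/s1.png

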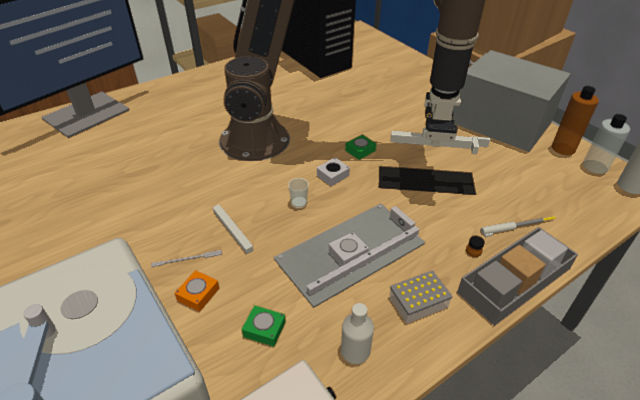

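View pics/t1.png

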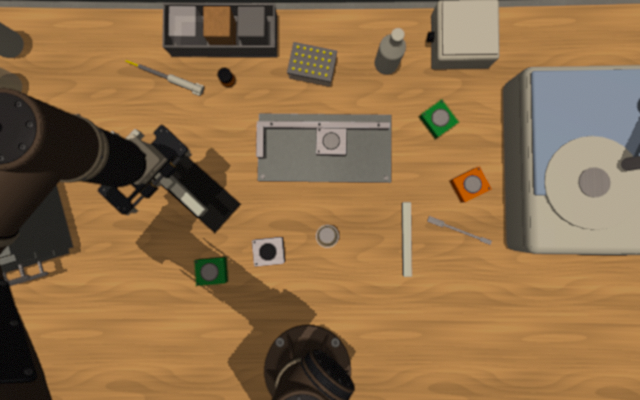

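Run:
```python
from m import *
o=R(GY,-1)
robot.goto(np.array([*g2w(-.020,-.240),.12]),o)
f0=robot.read_force()
robot.servo_line(np.array([*g2w(-.020,-.240),.021]),speed=.12)
print(robot.read_t(),robot.read_position(),f0,robot.read_force(),w2g(robot.read_position()))
p,d=robot.grab_frame('scene');cv2.imwrite('pics/s2.png',cv2.resize(p[150:350,180:480],None,fx=2.6,fy=2.6)[:,:,::-1])
p,d=robot.grab_frame('top');cv2.imwrite('pics/t2.png',cv2.resize(p[80:240,240:500],None,fx=3,fy=3)[:,:,::-1]);cv2.imwrite('pics/t2raw.png',p[:,:,::-1]);np.save('t2.npy',d)
```

```text
10.4167 [ 0.57352845 -0.26888679  0.02173375] [-0.17271791 -0.50499275  0.11158883] [-0.11797041  0.04165444 -0.76745984] [-0.01935831 -0.24010267]
```

View pics/s2.png

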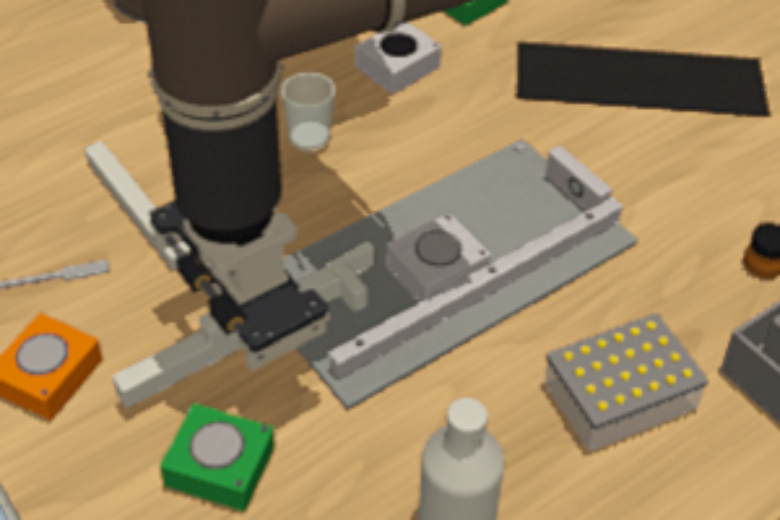

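View pics/t2.png

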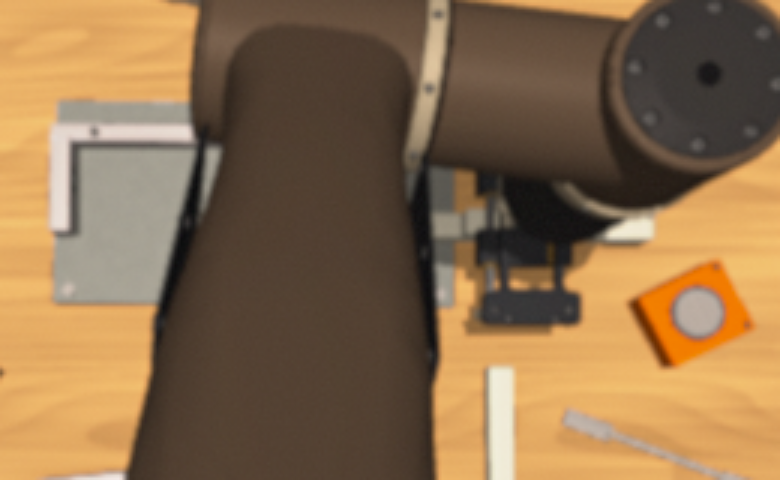

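In the scene view the stick is held level with its lip tip at about (375,248), just behind the carriage's rear-left corner at (390,250). The arm blocks the top view, so I'll check the geometry by reprojecting into the scene view.

Run:
```python
from m import *
tcp=robot.read_position();rot=robot.read_tcp_rot();u=-rot[:,0];l=np.cross([0,0,1],u)
S=lambda x,y,z: np.array([tcp[0],tcp[1],.014])+np.array([u[0],u[1],0])*x+l*y+np.array([0,0,z])
pts=[S(156,4,28e3*0),] 
pts=[S(.156,.004,.028),S(.156,.014,.028),S(.120,.004,.028),S(.120,-.036,.028),S(.105,.014,.028)]
car=[(*g2w(a,b),.045) for a,b in [(-.0185,-.0715),(-.0185,.0065),(.0515,-.0715)]]
uv=proj('scene',np.array(pts+car));print(np.round(uv,1),S(.156,.004,0),u)
p,d=robot.grab_frame('scene');p=p[:,:,::-1]
o=cv2.resize(p[225:285,290:390],None,fx=8,fy=8,interpolation=cv2.INTER_CUBIC)
for q in uv: cv2.circle(o,tuple(int(v) for v in ((q-[290,225])+.5)*8),4,(0,0,255),-1)
cv2.imwrite('pics/s3.png',o)
```

```text
[[322.6 245.3]
 [320.5 242.9]
 [311.2 251.1]
 [320.  260.9]
 [304.2 251.2]
 [327.7 243.6]
 [351.4 231.4]
 [343.6 260.5]] [ 0.57123407 -0.11286258  0.014     ] [ 1.03246895e-02  9.99946638e-01 -3.50381328e-04]
```

View pics/s3.png

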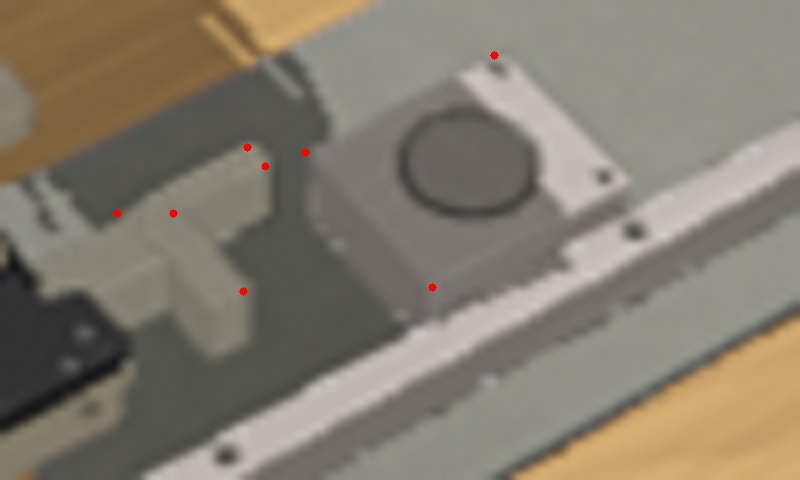

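Stick reprojection agrees to about 1 px, and the carriage sits slightly further towards the fence than predicted, so the lip has clearance. Next is to advance, then bring the lip in sideways under force feedback.

Run:
```python
from m import *
b=robot.read_force()
robot.servo_line(np.array([*g2w(-.020,-.197),.021]),speed=.05)
print(robot.read_t(),robot.read_force()-b)
b=robot.read_force()
x=-.020
while x<-.008:
    x+=.0015
    robot.servo_line(np.array([*g2w(x,-.197),.021]),speed=.02)
    f=robot.read_force()-b; print(round(x,4),robot.read_t(),np.round(f,2),np.round(w2g(robot.read_position()),4))
    if f[0]<-5: break
p,d=robot.grab_frame('scene');p=p[:,:,::-1]
cv2.imwrite('pics/s4.png',cv2.resize(p[215:295,280:400],None,fx=6,fy=6,interpolation=cv2.INTER_CUBIC))
```

```text
11.575 [ 0.59134421 -0.5253646   0.63197655]
-0.0185 11.825 [ 0.06  0.44 -0.69] [-0.0184 -0.1973]
-0.017 12.075 [ 0.22 -0.36  0.33] [-0.0169 -0.1971]
-0.0155 12.325 [ 0.33  0.54 -1.06] [-0.0154 -0.197 ]
-0.014 12.575 [-2.2  -0.41  1.34] [-0.0145 -0.1971]
-0.0125 12.825 [-2.95 -1.39  0.2 ] [-0.0127 -0.1971]
-0.011 13.075 [-2.53 -1.71  0.01] [-0.0111 -0.197 ]
-0.0095 13.325 [-4.39 -0.63  0.8 ] [-0.0098 -0.197 ]
-0.008 13.575 [-6.77 -0.73  1.  ] [-0.0089 -0.1969]
```

View pics/s4.png

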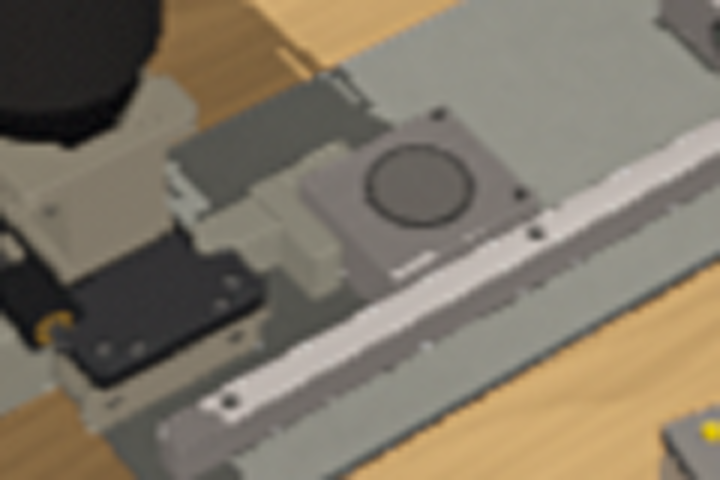

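The carriage now sits against the fence, cupped by the face and lip, with about 6.8 N side force. I'll ease off slightly and push in segments, watching the forces.

Run:
```python
from m import *
b=np.array([0.59,-.5,.6])*0+robot.read_force()*0
x,y=-.0098,-.197
robot.servo_line(np.array([*g2w(x,y),.021]),speed=.02)
while y<-.062:
    y=min(y+.015,-.06)
    robot.servo_line(np.array([*g2w(x,y),.021]),speed=.05)
    f=robot.read_force(); print(round(x,4),round(y,4),robot.read_t(),np.round(f,2),np.round(w2g(robot.read_position()),4))
    if f[0]<-7: x-=.0005
    if f[0]>-2.5: x+=.0004
    if f[1]<-20: print('high');break
p,d=robot.grab_frame('scene');p=p[:,:,::-1]
cv2.imwrite('pics/s5.png',cv2.resize(p[195:275,310:440],None,fx=6,fy=6,interpolation=cv2.INTER_CUBIC))
```

```text
-0.0098 -0.182 14.325 [-3.59 -0.34 -2.02] [-0.01   -0.1818]
-0.0098 -0.167 14.775 [-3.77 -0.74 -1.2 ] [-0.01  -0.167]
-0.0098 -0.152 15.225 [-4.44 -1.34 -1.66] [-0.01  -0.152]
-0.0098 -0.137 15.675 [-5.13 -1.21 -1.68] [-0.01  -0.137]
-0.0098 -0.122 16.125 [-3.13 -0.38 -1.91] [-0.0099 -0.1219]
-0.0098 -0.107 16.575 [-4.34 -0.25 -1.61] [-0.0099 -0.1069]
-0.0098 -0.092 17.025 [-4.93 -0.47 -1.88] [-0.0099 -0.092 ]
-0.0098 -0.077 17.475 [-4.38 -0.72 -3.31] [-0.0099 -0.077 ]
-0.0098 -0.062 17.925 [-4.14 -0.8  -2.54] [-0.0099 -0.062 ]
```

View pics/s5.png

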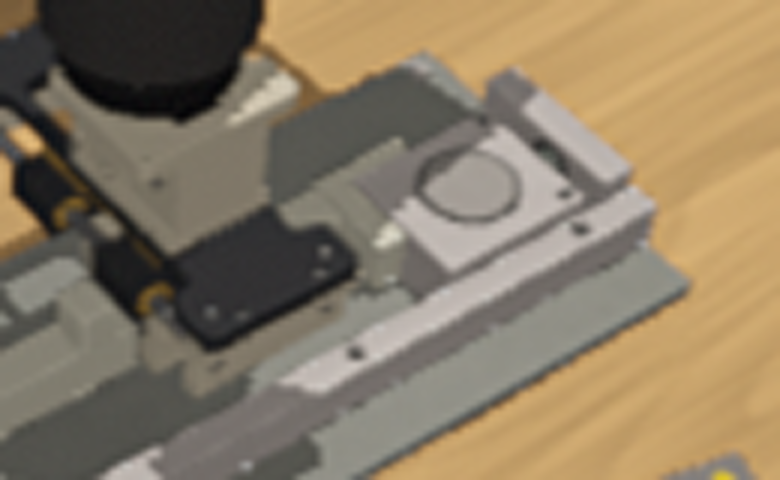

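The carriage is snug on the fence, about 10 mm short of the stop. I'll close the rest in small steps until it makes contact.

Run:
```python
from m import *
x,y=-.0098,-.062
while y<-.040:
    y+=.002
    robot.servo_line(np.array([*g2w(x,y),.021]),speed=.03)
    f=robot.read_force(); print(round(y,4),robot.read_t(),np.round(f,2),np.round(w2g(robot.read_position()),4))
    if f[1]<-7: break
robot.dwell(.2)
print(robot.read_force(),robot.read_t())
p,d=robot.grab_frame('scene');p=p[:,:,::-1]
cv2.imwrite('pics/s6.png',cv2.resize(p[195:275,310:440],None,fx=6,fy=6,interpolation=cv2.INTER_CUBIC))
```

```text
-0.06 18.225 [-4.84 -3.24 -2.02] [-0.01   -0.0604]
-0.058 18.475 [-5.03 -3.51 -1.09] [-0.0099 -0.0585]
-0.056 18.725 [-4.45 -4.04 -2.21] [-0.01   -0.0565]
-0.054 18.975 [-4.81 -4.45 -2.19] [-0.01   -0.0545]
-0.052 19.225 [-4.97 -3.68 -1.83] [-0.01   -0.0526]
-0.05 19.475 [-4.91 -5.39 -1.88] [-0.01   -0.0508]
-0.048 19.725 [ -4.98 -16.12  -0.58] [-0.0104 -0.0506]
[ -4.07091852 -15.98124807  -0.19647371] 19.925
```

View pics/s6.png

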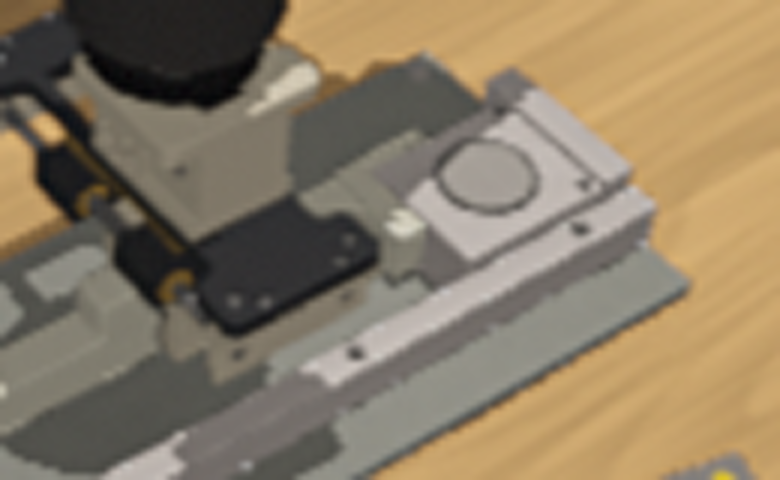

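The carriage is home: the force jumped to 16 N and the picture shows no gap at the stop. Next, ease off, back out and return the stick.

Run:
```python
from m import *
robot.servo_line(np.array([*g2w(-.0112,-.0512),.021]),speed=.02)
robot.servo_line(np.array([*g2w(-.018,-.054),.021]),speed=.03)
robot.servo_line(np.array([*g2w(-.020,-.105),.021]),speed=.08)
robot.servo_line(np.array([*g2w(-.020,-.105),.15]),speed=.12)
print(robot.read_t(),robot.read_grip_width())
robot.goto(np.array([*PK,.13]),R(YAW,-1)); b=robot.read_force()
robot.servo_line(np.array([*PK,.03]),speed=.12)
z=.03
for z in (.014,.012,.011,.010):
    robot.servo_line(np.array([*PK,z]),speed=.04)
    f=robot.read_force()-b;print(z,robot.read_position(),np.round(f,2))
    if f[2]>3: break
p,d=robot.grab_frame('scene');p=p[:,:,::-1]
cv2.imwrite('pics/s7.png',cv2.resize(p[130:270,260:520],None,fx=3,fy=3,interpolation=cv2.INTER_CUBIC))
print(robot.read_t())
```

```text
22.7083 0.24855453742759073
0.014 [0.50414998 0.33631259 0.01377277] [-0.19  0.63 -0.59]
0.012 [0.50419595 0.33639862 0.01195752] [-0.18  1.47 -0.44]
0.011 [0.5041997  0.33640129 0.01101124] [-0.05  1.16 -1.06]
0.01 [0.50420093 0.33636912 0.00999151] [-0.3   1.   -0.23]
26.775
```

View pics/s7.png

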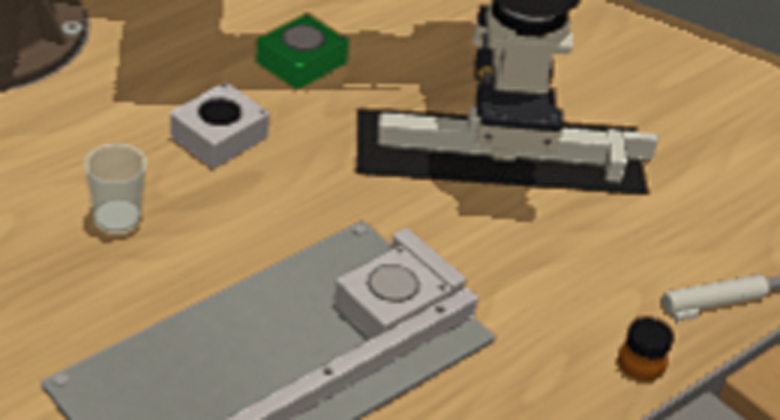

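The picture shows the carriage home and the stick over the mat, but no contact force yet. I'll lower in half-millimetre steps.

Run:
```python
from m import *
b=np.mean([robot.read_force() for _ in range(1)],0);z=.010
while z>.006:
    z-=.0005
    robot.servo_line(np.array([*PK,z]),speed=.02);robot.dwell(.05)
    f=robot.read_force()-b;print(round(z,4),np.round(robot.read_position(),4),np.round(f,2))
    if f[2]>2.5: break
robot.move_gripper(1.0)
print(robot.read_grip_width(),robot.read_t())
robot.servo_line(np.array([*PK,.15]),speed=.12)
robot.movej([-54.368, 20.546, 0.682, 0, -70.136, -16.507])
for n in('scene','top'):
    p,d=robot.grab_frame(n);p=p[:,:,::-1];cv2.imwrite(f'pics/{n}9.png',p);np.save(f'{n}9.npy',d)
print(robot.read_t())
```

```text
0.0095 [0.5042 0.3364 0.01  ] [-2.27 -0.05  7.12]
0.9977049976195639 28.25
33.2083
```

View pics/scene9.png

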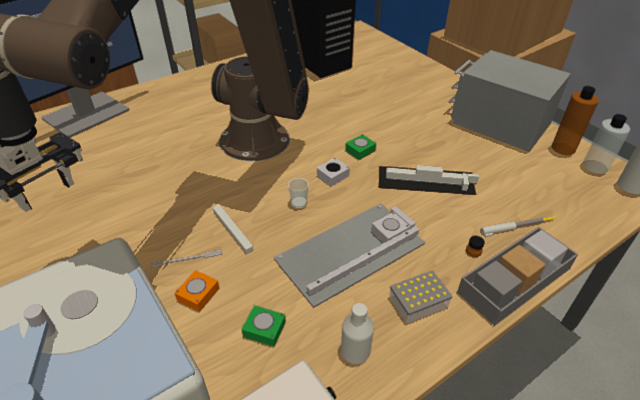

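View pics/top9.png

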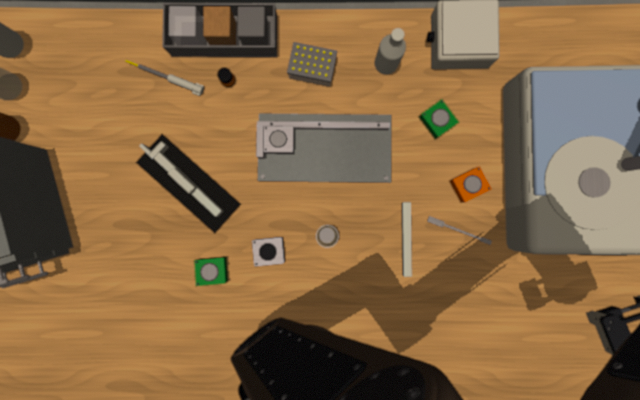

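Run:
```python
from m import *
p=cv2.imread('pics/top9.png');hsv=cv2.cvtColor(p,cv2.COLOR_BGR2HSV);H,S,V=cv2.split(hsv)
c_=cloud('top',np.load('top9.npy'))
C,Rr=np.arange(640),np.arange(400)[:,None]
gm=(V>110)&(S<70)&(c_[:,:,2]>.042)&(C>140)&(C<240)&(Rr>140)&(Rr<225)
gm=cv2.morphologyEx(gm.astype(np.uint8),cv2.MORPH_OPEN,np.ones((3,3)))>0
ys,xs=np.nonzero(gm);g=onplane('top',np.c_[xs,ys],.051).mean(0)[:2]
a=np.radians(48.6);d=g-[.5012,.3352];print('grip in mat',d@[np.cos(a),np.sin(a)],d@[-np.sin(a),np.cos(a)], 'top z',np.median(c_[gm][:,2]))
bx=(V>120)&(S<60)&(C>270)&(C<310)&(Rr>130)&(Rr<155)
# disc: contour ellipse
ed=cv2.HoughCircles(cv2.cvtColor(p[115:165,262:312],cv2.COLOR_BGR2GRAY),cv2.HOUGH_GRADIENT,1,20,param1=80,param2=10,minRadius=7,maxRadius=12)
print(ed); 
uv=ed[0,0,:2]+[262,115];print('disc guide',w2g(onplane('top',[uv],.045)[0]))
```

```text
grip in mat 0.002288837950910886 -0.0011048854285557826 top z 0.051001415438333045
[[[15.5 23.5  9.6]]]
disc guide [0.01990101 0.11032241]
```

The carriage is at guide (0.0199, 0.1103), i.e. home. The stick lies flat, about 2 mm from the mat's centre, and the arm is clear.

```bash
python3 -c "
from rig import robot
robot.job_done();print(robot.read_t())"
```

```text
the job is handed in; nothing more can be done
the job is handed in; nothing more can be done
```

The carriage is home against the end stop and the fence, the push stick is back on the mat, and the job was handed in at about 33 s of the 54 s allowed. No verdict is reported.

- **Pushing:** I picked the stick up by its grip and brought the lip in sideways until the carriage sat on the fence. I then fed it along with about 4–5 N of side force until it met the stop, where the force rose to 16 N.
- **Returning the stick:** I backed the stick out, set it down on the mat until I felt contact, released it, and moved the arm back to its start pose.
- **Carriage check:** the last top picture puts the disc centre at (19.9, 110.3) mm in the guide frame, against a home position of (20, 110). It looks square against the fence and stop, but I did not measure its final angle.
- **Stick check:** the grip centre is about 2 mm lengthwise and 1 mm across from the mat's centre, with the grip top at 51 mm, which means it lies flat.
- **Disagreements:** before the push, the carriage in the scene picture was about 1 px off the position measured from above, which was within clearance. The arm blocked the top view during the push, so I tracked it there with the scene camera and force readings. No check failed.

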